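# Reset the tripped breaker under the push-latch cover

### The job

A breaker in the grey power box on the bench has tripped. Press the front edge of its push-latch cover right in and let go, so that it pops open; push the one black toggle that leans towards the front of the box over to the back, like its three neighbours; then swing the cover down from behind and press it right in once more, so that it latches and stays shut. It is all touching and pushing, nothing is to be grasped: do not switch off the other breakers, and do not lift or shift the things lying round the box.

Things in the scene. Friction and masses are not known exactly. Their poses are not given: they have to be found in the camera images.
- power_box: grey power box, 220 mm wide (its y) x 160 deep (its x) x 90 high with cover shut, screwed to the bench, sockets on its ends. Origin: centre of the underside; x points from its front (robot's side) to its back, z up. Deck 55 mm high, on it a breaker bay in a collar up to z = 78 (front wall x = -65 to -62, sides y = +-81 to +-84). 40 mm of the bay in front of the toggles are free down to the deck.
- cover (a joint): hinge of the push-latch cover: 0 = shut and latched, its top level at z = 90 mm; grows as the front edge swings up and back; 1.9 rad = fully open, leaning back past the vertical, top edge about 207 mm above the bench; -0.042 = pressed in to its stop (5.5 mm down at the front edge). A damped spring drives it open in about 2 s and resists with 2 to 5 N at the front edge.
- cover_hinge (a point): middle of the cover's hinge axis, which runs along the box's y at the back of the cover (box x = 62, z = 84 mm). Push-push latch: pressing the shut cover in by 4 mm or more at the front edge and letting go releases it; pushing the open cover down to its stop and letting go latches it at 0 (one more press would release it).
- cover_press (a point): middle of the ribbed thumb pad on the top face of the cover (a grey hood with a clear window, 180 mm wide, 131 mm from hinge axis to front edge, top face 6 mm above the axis), straight above the latch, 14 mm behind the front edge; moves with the cover
- cover_tip (a point): middle of the cover's front upper edge (the top edge when it is open), 131 mm from the hinge axis; moves with the cover
- toggle_a (a joint): rocking toggle of breaker a: 0 = tripped, leaning 0.5 rad towards the box's front; 1.0 rad = on, leaning 0.5 rad towards its back. It snaps over at about half-way and stays at either end; needs about 2 N at the tip. One of the four breakers starts tripped, the others on
- toggle_a_tip (a point): middle of the tip of toggle a, a black bar 24 mm wide (box y), 6 mm thick, standing 13 to 16 mm out of the white breaker; tip 21 mm from its pivot, which lies 58 mm above the bench. Four such breakers stand side by side 36 mm apart, in any order, under the cover
- toggle_b (a joint): rocking toggle of breaker b: 0 = tripped, leaning 0.5 rad towards the box's front; 1.0 rad = on, leaning 0.5 rad towards its back. It snaps over at about half-way and stays at either end; needs about 2 N at the tip. One of the four breakers starts tripped, the others on
- toggle_b_tip (a point): middle of the tip of toggle b, a black bar 24 mm wide (box y), 6 mm thick, standing 13 to 16 mm out of the white breaker; tip 21 mm from its pivot, which lies 58 mm above the bench. Four such breakers stand side by side 36 mm apart, in any order, under the cover
- toggle_c (a joint): rocking toggle of breaker c: 0 = tripped, leaning 0.5 rad towards the box's front; 1.0 rad = on, leaning 0.5 rad towards its back. It snaps over at about half-way and stays at either end; needs about 2 N at the tip. One of the four breakers starts tripped, the others on
- toggle_c_tip (a point): middle of the tip of toggle c, a black bar 24 mm wide (box y), 6 mm thick, standing 13 to 16 mm out of the white breaker; tip 21 mm from its pivot, which lies 58 mm above the bench. Four such breakers stand side by side 36 mm apart, in any order, under the cover
- toggle_d (a joint): rocking toggle of breaker d: 0 = tripped, leaning 0.5 rad towards the box's front; 1.0 rad = on, leaning 0.5 rad towards its back. It snaps over at about half-way and stays at either end; needs about 2 N at the tip. One of the four breakers starts tripped, the others on
- toggle_d_tip (a point): middle of the tip of toggle d, a black bar 24 mm wide (box y), 6 mm thick, standing 13 to 16 mm out of the white breaker; tip 21 mm from its pivot, which lies 58 mm above the bench. Four such breakers stand side by side 36 mm apart, in any order, under the cover
- screwdriver_red: loose bystander: screwdriver with red handle, 200 mm long, 30 mm thick, lying left of the box; origin under its middle
- impeller_shaft_b: loose bystander: dark grey impeller disc, 122 mm across, with an upright shaft, 72 mm high, right of the box; origin under its centre
- masking_tape_b: loose bystander: roll of masking tape lying flat, 96 mm across, 24 mm high, behind the box on the right; origin under its centre

How it is judged:
By the outcome, as a careful person would: the job done as asked, in the order asked, and still so for the second after the job is handed in, with the robot touching nothing.
It also fails if it takes over 61 s, if anything falls off the work surface, if the arm or the gripper's body presses on something with over 40 N, if the wrist force passes 120 N, or if a joint passes its speed limit or range.

### The arm

A 6-joint arm with a two-finger parallel gripper is mounted at the origin on a cart in front of the work surface, level with it; the furniture and walls round the work are solid. World frame = base frame: x ahead of the robot, y to its left, z up, the work surface at z = 0. Lengths are in m, angles in degrees, forces in N, time in s.
With the tool pointing down it reaches from about 0.325 to 0.9 m from the base axis. Payload 6.1 kg.
Tool frame: the origin (TCP) lies at the very end of the fingers, on their centre line; the grasp point (between the pads) lies 19 mm behind it; z points along the fingers, y is the line along which they close (so a half turn about z gives the same grasp; the last joint's range is limited). The gripper opens to 87 mm and grips with 3 to 60 N. Pads are 19 mm wide; open, the fingers measure 117 mm over their backs; the gripper's body (75 mm by 190 mm) begins 51 mm behind the grasp point.
Start: joints at [-79.303, 12.628, 87.462, -0, 79.91, -7.225], TCP at [0.192, -0.595, 0.223] pointing down, gripper open.
Joint ranges: [-170.65, 170.65], [-52.31, 119.04], [5.05, 147.46], [-71.25, 251.25], [11.57, 151.72], [-153.62, 153.62]. Speed limits (degrees/s): [147.25, 147.25, 172.46, 180, 180, 180].

### API

Orientations are given as a 3x3 rotation matrix whose columns are the frame's x, y, z axes.
In Python, from cell import status, viewer, job gives the robot as it stands.
- The arm moves only by the tool step_arm, never from a script. Its argument "targets" is a list of rows, each a list of 5 numbers: the shift along the tool's x, y, z in cm, then the turn about the tool's z in degrees, then the finger opening in cm, from 0 to 8.7. In form: [[dx, dy, dz, twist, claw], ...]. A call has exactly 5 rows; each row is the pose to reach, as a shift and turn from the pose commanded when the call began, along the tool's axes at that moment; what a row does not reach only later rows make up. A row lasts 1/12 s, in which the tool goes at most 41.7 mm and 7.16 degrees, less where a joint would pass 70% of its speed; a pose out of reach is approached as far as the arm can. A call with a gripper value outside its range is refused whole. The fingers move at their own pace and stop on an object; "newtons" is the grip in N (left out, the last holds). Time passes only in rows, so rows that repeat a pose let the fingers close, or fill a call up. It gives the time, the measured TCP pose, the force, the opening and the grip force at its end, in the units of the state.
- status.state(): the state, without advancing time (a new reading comes with each control period).
- viewer.capture(name): name is "scene" or "top" or "wrist"; returns (picture, depth): 420x560x3 uint8, red, green, blue; 420x560 float32, m along the optical axis (not along the pixel's ray), 0 where there is no reading.
- viewer.camera_params(name): a dict with "mtx" (3x3 intrinsics, pixels), "extrinsics" (4x4, takes a point from world to camera coordinates); the wrist camera has in their place "tool_from_camera" (4x4, takes a point from camera to tool coordinates, whose origin is the TCP and whose axes are the flange's). Camera axes: x right, y up, looking along -z (the intrinsics and any distortion apply to the point x, -y, -z); pixel columns grow to the right and rows downward; lengths in m; the calibration is good to about 2 mm. A picture is of the moment at which its call begins: read the wrist's pose just before it. camera_params takes no time and is no camera call.
- job.job_done(): hands the job in; it is judged then, once.
The state is a dict: "t": time; "qpos": joint angles; "joint_velocities": joint speeds; "tau": joint torques, N m; "position": TCP position; "orientation": TCP orientation; "ft_force": force on the tool from outside, world axes, zero at the start; "moment": the same for the moment, N m; "width": opening from 0.0 (shut) to 1.0 (fully open); "gripper_force": force on a finger pad.
Only numpy, scipy, OpenCV 4.12 (cv2) and the standard library are available. Lean on these libraries where they do the work, as an engineer would, in place of code of your own. Each camera call takes 0.05 s, during which the arm holds its last target. There are 200 camera calls.

## Working session

There is one attempt and no reset: what is moved stays moved. The work goes in short steps, Python scripts to look and compute and a tool call to move; the robot and the scene stay as the last step left them, time stands still between calls to the robot, and variables do not carry over. Pictures are saved under pics/ and viewed, at most 10 in all, crops included, and the job is handed in when it is done.

Besides the shell and the picture viewer there is one more tool, called after "Emit:" as name(argument=value, ...), one argument or row to a line, values as JSON. step_arm: Moves the arm, as the interface text tells. Its arguments: {"type":"object","properties":{"targets":{"type":"array"},"newtons":{"type":"number"}},"required":["targets"]}

```bash
mkdir -p pics; ls
python3 - <<'E'
from cell import status, viewer
import cv2,numpy as np
s=status.state()
print({k:np.round(v,3).tolist() for k,v in s.items()})
for n in ("scene","top"):
    p,d=viewer.capture(n); cv2.imwrite(f"pics/{n}0.png",p[...,::-1]); np.savez(f"pics/{n}0.npz",p=p,d=d)
    c=viewer.camera_params(n); print(n,{k:(np.round(v,4).tolist() if not isinstance(v,str) else v) for k,v in c.items()})
c=viewer.camera_params("wrist");print(c)
E
```

```text
pics
{'t': 0.0, 'qpos': [-79.302, 12.676, 87.524, -0.002, 79.909, -7.225], 'joint_velocities': [0.007, 0.025, -0.02, 0.05, -0.004, 0.027], 'tau': [0.0, -49.461, -38.738, 0.07, 0.057, -0.0], 'position': [0.192, -0.594, 0.221], 'orientation': [[0.951, 0.308, -0.0], [0.308, -0.951, 0.002], [0.0, -0.002, -1.0]], 'ft_force': [-0.081, 0.792, 0.267], 'moment': [0.011, -0.015, 0.003], 'gripper_force': 0.0, 'width': 1.0}
scene {'mtx': [[391.9791, 0.0, 280.9991], [0.0, 391.9791, 210.0291], [0.0, 0.0, 1.0]], 'extrinsics': [[-0.7117, -0.7022, 0.0172, 0.5132], [0.5364, -0.5276, 0.6587, -0.3142], [-0.4535, 0.4781, 0.7522, -0.7191], [0.0, 0.0, 0.0, 1.0]]}
top {'mtx': [[384.6104, 0.0, 280.4843], [0.0, 384.6104, 203.22], [0.0, 0.0, 1.0]], 'extrinsics': [[0.0001, -0.9995, 0.0301, 0.1079], [0.996, 0.0028, 0.0892, -0.6024], [-0.0893, 0.0299, 0.9956, -0.8664], [0.0, 0.0, 0.0, 1.0]]}
{'mtx': array([[320.00455456,   0.        , 285.44862008],
       [  0.        , 320.00455456, 212.67321087],
       [  0.        ,   0.        ,   1.        ]]), 'tool_from_camera': array([[ 1.33577906e-04,  9.67053276e-01,  2.54574043e-01,
         7.04030054e-02],
       [ 9.99999714e-01, -3.18599787e-04,  6.85557327e-04,
        -3.30487542e-04],
       [ 7.44077695e-04,  2.54573878e-01, -9.67053042e-01,
        -1.62857060e-01],
       [ 0.00000000e+00,  0.00000000e+00,  0.00000000e+00,
         1.00000000e+00]])}
```

View pics/top0.png

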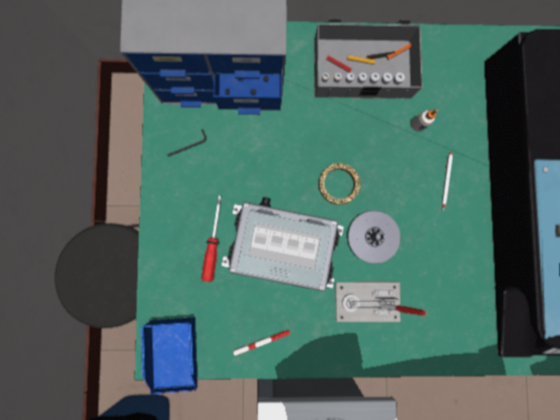

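View pics/scene0.png

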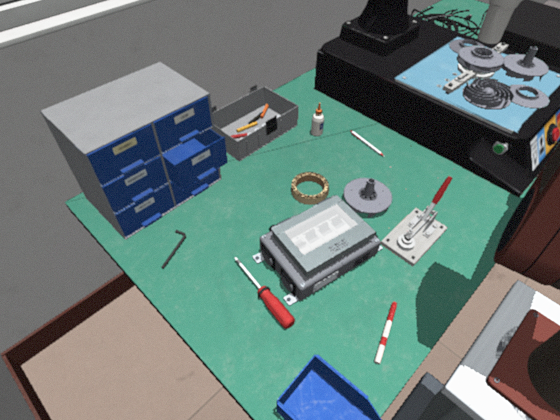

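The top view shows the box centred near (285,246), turned slightly, with the thumb pad near (280,270). The screwdriver is at (212,245), the tape at (340,183) and the impeller at (374,236). Next I'll measure the cover top by depth.

```bash
cat > h.py <<'E'
import numpy as np,cv2
from cell import status,viewer
def cloud(n,d,T=None):
    c=viewer.camera_params(n);K=c["mtx"];h,w=d.shape
    u,v=np.meshgrid(np.arange(w),np.arange(h))
    P=np.stack([(u-K[0,2])/K[0,0]*d,-(v-K[1,2])/K[1,1]*d,-d],-1)
    M=np.linalg.inv(c["extrinsics"]) if T is None else T@c["tool_from_camera"]
    W=P@M[:3,:3].T+M[:3,3]; W[d==0]=np.nan
    return W
def tool(s):
    T=np.eye(4);T[:3,:3]=s["orientation"];T[:3,3]=s["position"];return T
E
python3 - <<'E'
from h import *
for n,roi in (("top",(225,345,195,300)),("scene",(255,385,190,300))):
    f=np.load(f"pics/{n}0.npz");W=cloud(n,f["d"])
    m=np.zeros(f["d"].shape,bool);a,b,c,e=roi;m[c:e,a:b]=1
    z=W[...,2]
    print(n,"hist",np.histogram(z[m&~np.isnan(z)],bins=np.arange(-.01,.12,.005)))
    mm=m&(z>.083)&(z<.1)
    mm=cv2.morphologyEx(mm.astype(np.uint8),cv2.MORPH_OPEN,np.ones((3,3)))>0
    P=W[mm]
    r=cv2.minAreaRect((P[:,:2]*1000).astype(np.float32));print(r,np.median(P[:,2]),len(P))
    print(cv2.boxPoints(r).round(0).tolist())
f=np.load("pics/top0.npz")
cv2.imwrite("pics/topc.png",cv2.resize(f["p"][190:300,190:345,::-1],None,fx=5,fy=5,interpolation=cv2.INTER_CUBIC))
W=cloud("top",f["d"])
# bystanders
for nm,(x,y) in dict(tape=(340,165),imp=(375,237),drv=(210,255),pad=(279,271)).items(): print(nm,W[y,x].round(3))
E
```

```text
top hist (array([   5, 2543, 2217,  122,  140,   16,   90,   19,   20,   55,   26,
        106, 1247,  616,    0,    0,    0,    6,   38, 2473, 2815,    4,
          0,    0,    0]), array([-0.01 , -0.005,  0.   ,  0.005,  0.01 ,  0.015,  0.02 ,  0.025,
        0.03 ,  0.035,  0.04 ,  0.045,  0.05 ,  0.055,  0.06 ,  0.065,
        0.07 ,  0.075,  0.08 ,  0.085,  0.09 ,  0.095,  0.1  ,  0.105,
        0.11 ,  0.115]))
((502.42535400390625, 102.86481475830078), (180.17498779296875, 136.07916259765625), 78.76707458496094) 0.09012306572769058 5289
[[418.0, 28.0], [552.0, 1.0], [587.0, 178.0], [453.0, 204.0]]
scene hist (array([   3, 3376, 1902,  138,  203,  225,  971,  391,  169,  166,  175,
        222, 1186,  385,    2,   45,  129,  136,  134, 2344, 1926,    0,
          0,    0,    0]), array([-0.01 , -0.005,  0.   ,  0.005,  0.01 ,  0.015,  0.02 ,  0.025,
        0.03 ,  0.035,  0.04 ,  0.045,  0.05 ,  0.055,  0.06 ,  0.065,
        0.07 ,  0.075,  0.08 ,  0.085,  0.09 ,  0.095,  0.1  ,  0.105,
        0.11 ,  0.115]))
((500.544189453125, 103.84516906738281), (181.986083984375, 135.98887634277344), 78.87437438964844) 0.08982862660783875 4315
[[416.0, 28.0], [550.0, 1.0], [585.0, 180.0], [451.0, 206.0]]
tape [ 0.693 -0.032  0.023]
imp [ 0.524 -0.1    0.061]
drv [0.483 0.269 0.027]
pad [0.452 0.114 0.09 ]
```

View pics/topc.png

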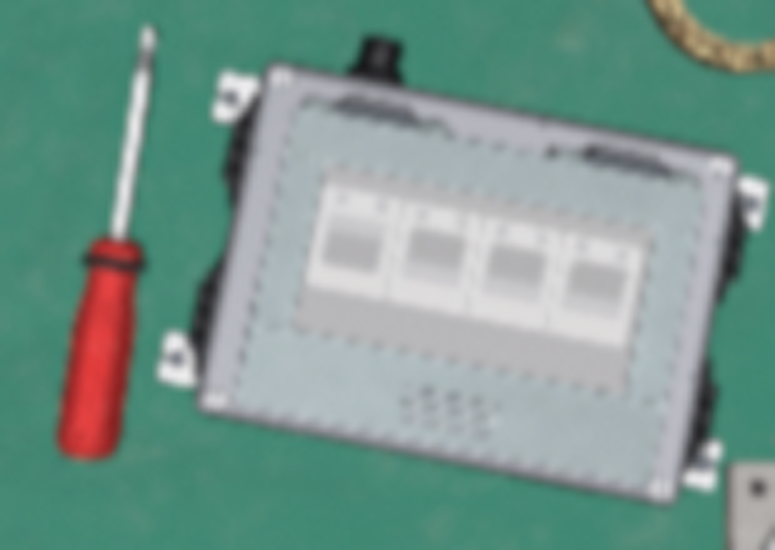

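The crop shows the thumb pad at about (280,272) in the full image, with the front edge at the bottom. The box origin is about (0.502, 0.103) with yaw -11.2°. The top height is 0.090 and the measured size is 180x136, so it matches the spec. Before crossing I'll check how high the things on the way are.

```bash
cat >> h.py <<'E'
yaw=np.deg2rad(-11.2);BO=np.array([.5022,.1031,0])
BR=np.array([[np.cos(yaw),-np.sin(yaw),0],[np.sin(yaw),np.cos(yaw),0],[0,0,1]])
def box(p): return (np.asarray(p)-BO)@BR      # world -> box
def show():
    s=status.state();b=box(s["position"])*1000
    t=np.array(s["orientation"]);print("t",round(s["t"],2),"tcp box mm",b.round(1),"yaw",round(np.degrees(np.arctan2(t[1,0],t[0,0])),2),"F",np.round(s["ft_force"],1),"w",round(s["width"],2));return s
E
python3 - <<'E'
from h import *
for n in("top","scene"):
    W=cloud(n,np.load(f"pics/{n}0.npz")["d"]).reshape(-1,3)
    m=(W[:,0]>.1)&(W[:,0]<.75)&(W[:,1]>-.45)&(W[:,1]<.3)&(W[:,2]<.5)
    P=W[m];i=np.argsort(-P[:,2])[:400:40];print(n,P[i].round(3).tolist())
show()
E
```

```text
top [[0.534, -0.422, 0.188], [0.536, -0.424, 0.178], [0.334, -0.407, 0.17], [0.532, -0.413, 0.169], [0.487, -0.428, 0.168], [0.33, -0.398, 0.168], [0.546, -0.422, 0.168], [0.402, -0.417, 0.168], [0.381, -0.42, 0.167], [0.366, -0.407, 0.167]]
scene [[0.209, 0.078, 0.437], [0.205, 0.08, 0.43], [0.21, 0.07, 0.426], [0.22, 0.025, 0.424], [0.214, 0.056, 0.421], [0.21, 0.069, 0.419], [0.204, 0.083, 0.417], [0.211, 0.063, 0.415], [0.194, 0.082, 0.413], [0.203, 0.087, 0.411]]
t 0.1 tcp box mm [-168.7 -744.2  221.5] yaw 17.92 F [-0.  -0.5 -0.8] w 1.0
```

Emit:
step_arm(
  targets=[
    [0.5,-0.5,-3,-6,0],
    [2.5,-3,-4,-12,0],
    [5,-6,-4,-18,0],
    [7.2,-9,-4,-24,0],
    [9.2,-11.9,-4,-30,0],
  ],
)

```text
t: 0.52
position: [0.2436, -0.4514, 0.2622]
orientation: [[0.667, 0.745, 0.0], [0.745, -0.667, 0.001], [0.001, -0.0, -1.0]]
ft_force: [1.0, 0.5, 0.6]
width: 0.704
gripper_force: 0.0
```

Emit:
step_arm(
  targets=[
    [2.8,-1.1,0,-6,0],
    [5.6,-2.3,0,-12,0],
    [8.4,-3.4,0,-18,0],
    [11.2,-4.5,0,-24,0],
    [14,-5.7,0,-30,0],
  ],
)

```text
t: 0.93
position: [0.2949, -0.3094, 0.2621]
orientation: [[0.204, 0.979, -0.0], [0.979, -0.204, 0.0], [0.0, -0.0, -1.0]]
ft_force: [0.6, -0.4, 0.7]
width: 0.328
gripper_force: 0.0
```

Emit:
step_arm(
  targets=[
    [3,0.4,0,-6,0],
    [6,0.8,0,-12,0],
    [9,1.3,0,-18,0],
    [12,1.7,0,-24,0],
    [14.9,2.1,0,-30,0],
  ],
)

```text
t: 1.35
position: [0.3465, -0.1681, 0.2622]
orientation: [[-0.312, 0.95, -0.0], [0.95, 0.312, 0.0], [0.0, -0.0, -1.0]]
ft_force: [0.4, -0.3, -0.3]
width: 0.021
gripper_force: 0.0
```

Emit:
step_arm(
  targets=[
    [2.4,1.9,0,-6,0],
    [4.7,3.7,0,-12,0],
    [7.1,5.6,0,-18,0],
    [9.5,7.5,0,-24,0],
    [11.8,9.3,0,-30,0],
  ],
)

```text
t: 1.77
position: [0.3987, -0.0271, 0.2624]
orientation: [[-0.746, 0.666, 0.0], [0.666, 0.746, 0.0], [0.0, 0.0, -1.0]]
ft_force: [0.6, -1.0, 0.7]
width: 0.005
gripper_force: 0.0
```

Emit:
step_arm(
  targets=[
    [1.1,2.8,0,-6,0],
    [2.2,5.6,0,-12,0],
    [3.3,8.4,0,-18,0],
    [4.4,11.2,0,-24,0],
    [5.5,14,0,-31,0],
  ],
)

```text
t: 2.18
position: [0.4516, 0.1136, 0.2622]
orientation: [[-0.982, 0.187, -0.0], [0.187, 0.982, -0.0], [0.0, -0.0, -1.0]]
ft_force: [0.0, -0.8, 0.6]
width: 0.007
gripper_force: 0.0
```

```bash
python3 -c "
from h import *
show();print(status.state()['qpos'])"
```

```text
t 2.18 tcp box mm [-51.7   0.5 262.2] yaw 169.23 F [ 0.  -0.8  0.6] w 0.01
[ 4.40058952e+00 -1.11982771e+01  1.07268103e+02 -2.02003782e-03
  8.39559593e+01 -7.48323452e+01]
```

Run:
```python
from h import *
s=show();p,d=viewer.capture("wrist");cv2.imwrite("pics/w1.png",p[...,::-1]);np.savez("pics/w1.npz",p=p,d=d)
W=cloud("wrist",d,tool(s));B=box(W)*1000
m=(B[...,2]>84)&(B[...,2]<96)
m=cv2.morphologyEx(m.astype(np.uint8),cv2.MORPH_OPEN,np.ones((5,5)))>0
P=B[m];r=cv2.minAreaRect(P[:,:2].astype(np.float32));print(r,cv2.boxPoints(r).round(1).tolist(),np.median(P[:,2]))
```

```text
t 2.18 tcp box mm [-51.7   0.5 262.2] yaw 169.23 F [ 0.  -0.8  0.6] w 0.01
((-35.45114517211914, -82.30192565917969), (347.0701599121094, 75.72718048095703), 87.70967102050781) [[-80.19999694824219, -254.1999969482422], [-4.599999904632568, -257.20001220703125], [9.300000190734863, 89.5999984741211], [-66.30000305175781, 92.5999984741211]] 91.294114788467
```

View pics/w1.png

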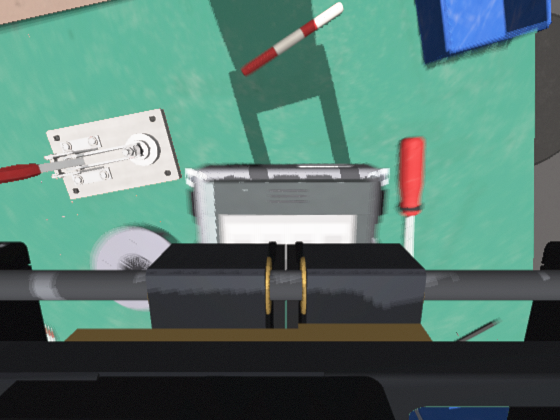

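The wrist view shows the cover's front edge near row 172 with the ribbed pad around (288,195), in line with the fingers at column 287. The pose agrees, so I go down.

Emit:
step_arm(
  targets=[
    [0.1,0,3.5,0.2,0],
    [0.3,0,7,0.4,0],
    [0.3,0,11,0.4,0],
    [0.3,0,15,0.4,0],
    [0.3,0,16.7,0.4,0],
  ],
)

```text
t: 2.65
position: [0.4445, 0.1122, 0.09]
orientation: [[-0.98, 0.199, -0.008], [0.199, 0.98, -0.001], [0.008, -0.002, -1.0]]
ft_force: [-3.0, -0.4, 3.1]
width: 0.006
gripper_force: 1.7
```

Emit:
step_arm(
  targets=[
    [0,0,0.2,0,0],
    [0,0,0.4,0,0],
    [0,0,0.6,0,0],
    [0,0,0.8,0,0],
    [0,0,0.9,0,0],
  ],
)

```text
t: 3.07
position: [0.4501, 0.1126, 0.0882]
orientation: [[-0.98, 0.199, 0.003], [0.199, 0.98, 0.0], [-0.003, 0.001, -1.0]]
ft_force: [-0.7, -0.4, 2.1]
width: 0.002
gripper_force: 1.4
```

Emit:
step_arm(
  targets=[
    [0,0,0.1,0,0],
    [0,0,0.2,0,0],
    [0,0,0.3,0,0],
    [0,0,0.4,0,0],
    [0,0,0.4,0,0],
  ],
)

```text
t: 3.48
position: [0.4502, 0.1126, 0.0853]
orientation: [[-0.98, 0.199, 0.003], [0.199, 0.98, 0.0], [-0.003, 0.001, -1.0]]
ft_force: [-6.3, -0.9, 17.7]
width: 0.006
gripper_force: 8.9
```

The force has risen well above the spring's, so the cover is at its stop. Letting go, up and to the front.

Emit:
step_arm(
  targets=[
    [0,0,-2.5,0,0],
    [2,0,-5.5,0,0],
    [5,0,-8,0,0],
    [8,0,-10,0,0],
    [10,0,-11,0,0],
  ],
)

```text
t: 3.9
position: [0.3501, 0.1329, 0.1951]
orientation: [[-0.98, 0.199, 0.003], [0.199, 0.98, 0.001], [-0.003, 0.002, -1.0]]
ft_force: [0.7, -0.1, -0.1]
width: 0.004
gripper_force: 0.0
```

Emit:
step_arm(
  targets=[
    [0,0,0,0,0],
    [0,0,0,0,0],
    [0,0,0,0,0],
    [0,0,0,0,0],
    [0,0,0,0,0],
  ],
)

```text
t: 4.32
position: [0.3508, 0.1321, 0.1917]
orientation: [[-0.98, 0.2, -0.002], [0.2, 0.98, -0.0], [0.002, -0.001, -1.0]]
ft_force: [-0.4, -0.2, 0.5]
width: 0.004
gripper_force: 0.0
```

Emit:
step_arm(
  targets=[
    [0,0,0,0,0],
    [0,0,0,0,0],
    [0,0,0,0,0],
    [0,0,0,0,0],
    [0,0,0,0,0],
  ],
)

```text
t: 4.73
position: [0.3507, 0.1324, 0.1924]
orientation: [[-0.98, 0.199, -0.0], [0.199, 0.98, -0.0], [0.0, -0.0, -1.0]]
ft_force: [0.1, -0.2, -0.2]
width: 0.006
gripper_force: 0.0
```

Emit:
step_arm(
  targets=[
    [0,0,0,0,0],
    [0,0,0,0,0],
    [0,0,0,0,0],
    [0,0,0,0,0],
    [0,0,0,0,0],
  ],
)

```text
t: 5.15
position: [0.3507, 0.1324, 0.1926]
orientation: [[-0.98, 0.199, 0.0], [0.199, 0.98, 0.0], [-0.0, 0.0, -1.0]]
ft_force: [-0.1, 1.1, -0.1]
width: 0.004
gripper_force: 0.0
```

Emit:
step_arm(
  targets=[
    [0,0,0,0,0],
    [0,0,0,0,0],
    [0,0,0,0,0],
    [0,0,0,0,0],
    [0,0,0,0,0],
  ],
)

```text
t: 5.57
position: [0.3507, 0.1324, 0.1925]
orientation: [[-0.98, 0.199, -0.0], [0.199, 0.98, 0.0], [0.0, 0.0, -1.0]]
ft_force: [0.1, -0.2, -0.0]
width: 0.006
gripper_force: 0.0
```

Emit:
step_arm(
  targets=[
    [0,0,0,0,0],
    [0,0,0,0,0],
    [0,0,0,0,0],
    [0,0,0,0,0],
    [0,0,0,0,0],
  ],
)

```text
t: 5.98
position: [0.3507, 0.1324, 0.1925]
orientation: [[-0.98, 0.199, -0.0], [0.199, 0.98, -0.0], [-0.0, -0.0, -1.0]]
ft_force: [-0.5, -0.5, -0.4]
width: 0.007
gripper_force: 0.0
```

Run:
```python
from h import *
s=show();out=[]
for n in("top","scene"):
    p,d=viewer.capture(n);np.savez(f"pics/{n}2.npz",p=p,d=d)
    a,b,c,e=(190,345,180,300) if n=="top" else (240,400,150,310)
    out.append(cv2.resize(p[c:e,a:b,::-1],(400,int(400*(e-c)/(b-a))),interpolation=cv2.INTER_CUBIC))
    B=box(cloud(n,d))*1000
    m=(abs(B[...,0]-90)<60)&(abs(B[...,1])<90)&(B[...,2]>120)&(B[...,2]<230);P=B[m]
    print(n,len(P), P.max(0).round() if len(P) else "")
h=max(o.shape[0] for o in out);cv2.imwrite("pics/o2.png",np.hstack([cv2.copyMakeBorder(o,0,h-o.shape[0],0,0,0) for o in out]))
```

```text
t 5.98 tcp box mm [-154.3   -0.7  192.5] yaw 168.52 F [-0.5 -0.5 -0.4] w 0.01
top 2072 [112.  90. 216.]
scene 3102 [112.  90. 215.]
```

View pics/o2.png

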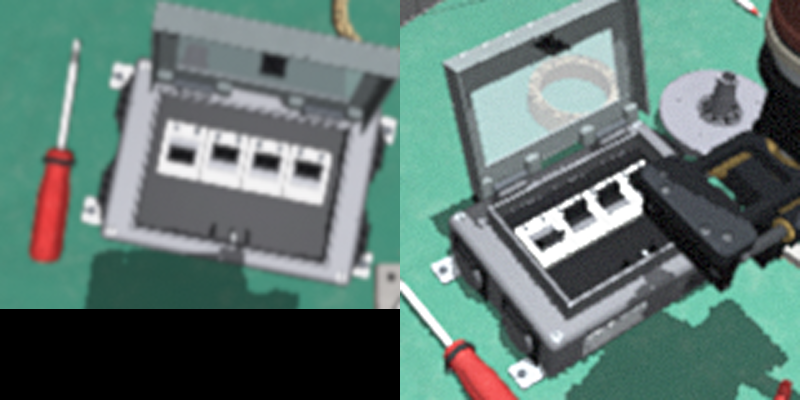

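The cover stands open. In the top crop the black toggles are at (181,155), (224,153), (266,160) and (308,168). The leftmost one (+y) lies off the line towards the front, so it is the tripped one. I'll measure it.

Run:
```python
from h import *
f=np.load("pics/top2.npz");p=f["p"];K=viewer.camera_params("top")
E=np.linalg.inv(K["extrinsics"]);k=K["mtx"]
def ray(u,v,z):
    r=E[:3,:3]@np.array([(u-k[0,2])/k[0,0],-(v-k[1,2])/k[1,1],-1]);return box(E[:3,3]+r*(z-E[2,3])/r[2])*1000
B=box(cloud("top",f["d"]))*1000
roi=(abs(B[...,1])<78)&(B[...,0]>-28)&(B[...,0]<35)
m=((p.max(-1)<60)&roi).astype(np.uint8)
n,l,st,ce=cv2.connectedComponentsWithStats(m)
for i in range(1,n):
    if st[i,4]>10: print(st[i].tolist(),ce[i].round(1),ray(*ce[i],.074).round(1),"top edge z",np.nanpercentile(B[...,2][l==i],[50,95]).round(1))
w=((p.min(-1)>190)&roi);print("white box range",np.percentile(B[w],[1,99],axis=0).round(1).tolist())
```

```text
[273, 237, 9, 5, 30] [276.8 239. ] [14.4 18.3 74. ] top edge z [73.6 77.9]
[256, 238, 9, 5, 31] [259.9 239.7] [ 5.8 53.8 74. ] top edge z [71.1 76.8]
[289, 240, 9, 5, 31] [292.8 242.1] [ 14.4 -17.2  74. ] top edge z [74.  78.3]
[305, 243, 9, 5, 31] [308.8 245.3] [ 14.4 -52.8  74. ] top edge z [74.7 78.1]
white box range [[-12.2, -70.4, 56.2], [30.8, 70.1, 67.1]]
```

Tripped: the toggle at box y≈54, with its pivot at about x≈9.5, so the tip is at about -1. I enter the bay in front of it at x=-35, then push back.

Emit:
step_arm(
  targets=[
    [-3,1.5,0,0,0],
    [-6,3,1.5,0,0],
    [-9,4.5,4,0,0],
    [-11.5,5.4,6.5,0,0],
    [-11.9,5.5,8,0,0],
  ],
)

```text
t: 6.5
position: [0.4808, 0.1629, 0.1098]
orientation: [[-0.98, 0.199, -0.001], [0.199, 0.98, -0.0], [0.001, -0.0, -1.0]]
ft_force: [-1.0, -1.6, -0.7]
width: 0.005
gripper_force: 0.0
```

Emit:
step_arm(
  targets=[
    [0,0,1,0,0],
    [0,0,2,0,0],
    [0,0,3,0,0],
    [0,0,3,0,0],
    [0,0,3,0,0],
  ],
)

```text
t: 6.92
position: [0.4777, 0.1626, 0.0828]
orientation: [[-0.98, 0.199, -0.0], [0.199, 0.98, 0.0], [0.0, 0.0, -1.0]]
ft_force: [-0.6, -0.9, -0.2]
width: 0.005
gripper_force: 0.0
```

Run:
```python
from h import *
s=show()
p,d=viewer.capture("wrist");p2,_=viewer.capture("scene")
cv2.imwrite("pics/w3.png",np.hstack([cv2.resize(p,(400,300)),cv2.resize(p2[150:310,230:430],(375,300),interpolation=cv2.INTER_CUBIC)])[...,::-1])
```

```text
t 6.92 tcp box mm [-35.6  53.6  82.8] yaw 168.53 F [-0.6 -0.9 -0.2] w 0.0
```

View pics/w3.png

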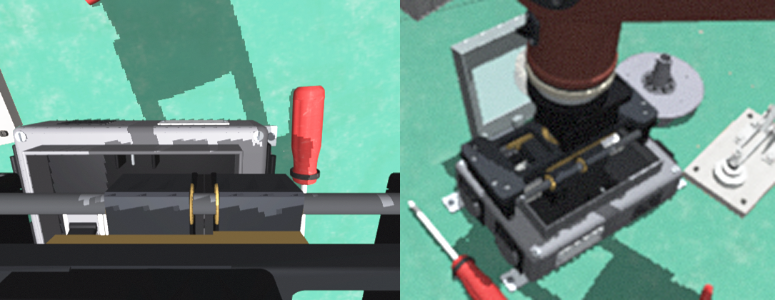

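The wrist view shows the fingers at (205,210) inside the bay's left end, and the scene view shows the gripper clear of the open cover. Lower and push.

Emit:
step_arm(
  targets=[
    [0,0,0.6,0,0],
    [0,0,1.3,0,0],
    [-0.3,0,1.3,0,0],
    [-1,0,1.3,0,0],
    [-1.6,0,1.3,0,0],
  ],
)

```text
t: 7.43
position: [0.4946, 0.1594, 0.0696]
orientation: [[-0.98, 0.199, 0.0], [0.199, 0.98, -0.0], [-0.0, 0.0, -1.0]]
ft_force: [0.1, -0.2, -0.2]
width: 0.004
gripper_force: 0.0
```

Emit:
step_arm(
  targets=[
    [-0.5,0,0,0,0],
    [-1,0,0,0,0],
    [-1.4,0,0,0,0],
    [-1.8,0,0,0,0],
    [-2,0,0,0,0],
  ],
)

```text
t: 7.85
position: [0.5144, 0.1553, 0.0697]
orientation: [[-0.98, 0.199, 0.001], [0.199, 0.98, -0.0], [-0.001, 0.0, -1.0]]
ft_force: [-0.5, -0.0, -0.1]
width: 0.004
gripper_force: 0.2
```

Emit:
step_arm(
  targets=[
    [-0.2,0,0,0,0],
    [-0.4,0,0,0,0],
    [-0.5,0,0,0,0],
    [-0.5,0,0,0,0],
    [-0.5,0,0,0,0],
  ],
)

```text
t: 8.27
position: [0.5157, 0.1551, 0.069]
orientation: [[-0.98, 0.199, -0.006], [0.199, 0.98, 0.0], [0.006, -0.001, -1.0]]
ft_force: [-11.8, 1.5, 8.3]
width: 0.004
gripper_force: 6.8
```

Emit:
step_arm(
  targets=[
    [0.5,0,0,0,0],
    [0.5,0,-2,0,0],
    [0.5,0,-5,0,0],
    [3,0,-9,0,0],
    [7,0,-12,0,0],
  ],
)

```text
t: 8.68
position: [0.4625, 0.1659, 0.1838]
orientation: [[-0.98, 0.201, 0.005], [0.201, 0.98, 0.0], [-0.005, 0.001, -1.0]]
ft_force: [0.2, 0.5, 1.5]
width: 0.005
gripper_force: 0.0
```

Emit:
step_arm(
  targets=[
    [3,0,-3,0,0],
    [6,0,-4,0,0],
    [6,0,-4,0,0],
    [6,0,-4,0,0],
    [6,0,-4,0,0],
  ],
)

```text
t: 9.1
position: [0.402, 0.1782, 0.221]
orientation: [[-0.98, 0.199, 0.002], [0.199, 0.98, -0.0], [-0.002, 0.0, -1.0]]
ft_force: [0.8, -0.1, 0.3]
width: 0.005
gripper_force: 0.0
```

```bash
cat > tog.py <<'E'
from h import *
show();p,d=viewer.capture("top");np.savez("pics/top4.npz",p=p,d=d);K=viewer.camera_params("top")
E=np.linalg.inv(K["extrinsics"]);k=K["mtx"]
def ray(u,v,z):
    r=E[:3,:3]@np.array([(u-k[0,2])/k[0,0],-(v-k[1,2])/k[1,1],-1]);return box(E[:3,3]+r*(z-E[2,3])/r[2])*1000
B=box(cloud("top",d))*1000
m=((p.max(-1)<60)&(abs(B[...,1])<78)&(B[...,0]>-28)&(B[...,0]<35)).astype(np.uint8)
n,l,st,ce=cv2.connectedComponentsWithStats(m)
for i in range(1,n):
    if st[i,4]>10: print(st[i].tolist(),ray(*ce[i],.074).round(1))
m=(abs(B[...,0]-90)<60)&(abs(B[...,1])<90)&(B[...,2]>120)&(B[...,2]<230);print("cover",B[m].max(0).round() if m.any() else "")
E
python3 tog.py
```

```text
t 9.1 tcp box mm [-112.9   54.2  221. ] yaw 168.54 F [ 0.8 -0.1  0.3] w 0.01
[257, 234, 8, 5, 28] [14.2 54.4 74. ]
[273, 237, 9, 5, 29] [14.3 18.  74. ]
[289, 240, 9, 5, 30] [ 14.3 -17.3  74. ]
[305, 243, 9, 5, 31] [ 14.4 -52.8  74. ]
[247, 250, 14, 6, 49] [-22.8  58.8  74. ]
cover [112.  90. 218.]
```

All four now lie on one line (x≈14.3). Going over the cover to behind it.

Emit:
step_arm(
  targets=[
    [0,0,-3,0,0],
    [0,-1,-6,0,0],
    [-3,-2,-6.5,0,0],
    [-7,-3.5,-6.5,0,0],
    [-11,-5.4,-6.5,0,0],
  ],
)

```text
t: 9.57
position: [0.4978, 0.1048, 0.286]
orientation: [[-0.98, 0.198, 0.001], [0.198, 0.98, 0.0], [-0.001, 0.0, -1.0]]
ft_force: [0.5, 0.3, -0.1]
width: 0.006
gripper_force: 0.0
```

Emit:
step_arm(
  targets=[
    [-4,0,0,0,0],
    [-8,0,0,0,0],
    [-12,0,0,0,0],
    [-14.2,0,0,0,0],
    [-14.2,0,0,0,0],
  ],
)

```text
t: 9.98
position: [0.6382, 0.0747, 0.2817]
orientation: [[-0.979, 0.202, -0.004], [0.202, 0.979, -0.001], [0.003, -0.001, -1.0]]
ft_force: [-1.2, 0.5, -1.7]
width: 0.003
gripper_force: 0.0
```

Run:
```python
from h import *
show()
for t in np.arange(1.9,-.01,-.1):
    r=122;print(round(t,1),[round(float(v),0) for v in (62-r*np.cos(t)+6*np.sin(t)+9.5,84+r*np.sin(t)+6*np.cos(t))],end=" ")
```

```text
t 9.98 tcp box mm [138.9  -1.5 281.7] yaw 168.34 F [-1.2  0.5 -1.7] w 0.0
1.9 [117.0, 198.0] 1.8 [105.0, 201.0] 1.7 [93.0, 204.0] 1.6 [81.0, 206.0] 1.5 [69.0, 206.0] 1.4 [57.0, 205.0] 1.3 [45.0, 203.0] 1.2 [33.0, 200.0] 1.1 [22.0, 195.0] 1.0 [11.0, 190.0] 0.9 [0.0, 183.0] 0.8 [-9.0, 176.0] 0.7 [-18.0, 167.0] 0.6 [-26.0, 158.0] 0.5 [-33.0, 148.0] 0.4 [-39.0, 137.0] 0.3 [-43.0, 126.0] 0.2 [-47.0, 114.0] 0.1 [-49.0, 102.0] -0.0 [-51.0, 90.0]
```

Emit:
step_arm(
  targets=[
    [0,0.1,3,0,0],
    [0,0.1,6,0,0],
    [0,0.1,8,0,0],
    [0,0.1,9,0,0],
    [0,0.1,9,0,0],
  ],
)

```text
t: 10.4
position: [0.6325, 0.0781, 0.1914]
orientation: [[-0.98, 0.199, -0.008], [0.199, 0.98, -0.0], [0.007, -0.002, -1.0]]
ft_force: [-0.1, -1.1, -0.5]
width: 0.009
gripper_force: 0.0
```

Emit:
step_arm(
  targets=[
    [0.6,0,0,0,0],
    [1.2,0,0,0,0],
    [1.8,0,0,0,0],
    [2.4,0,0,0,0],
    [3.0,0,0,0,0],
  ],
)

```text
t: 10.82
position: [0.606, 0.0845, 0.1982]
orientation: [[-0.98, 0.199, 0.004], [0.199, 0.98, -0.0], [-0.004, 0.001, -1.0]]
ft_force: [2.0, -0.6, 1.1]
width: 0.004
gripper_force: 1.0
```

Contact (2 N) at box x≈105. I follow the arc.

Emit:
step_arm(
  targets=[
    [1.0,0,0,0,0],
    [2.0,0,-0.2,0,0],
    [3.0,0,-0.3,0,0],
    [4.0,0,-0.3,0,0],
    [5.0,0,-0.3,0,0],
  ],
)

```text
t: 11.23
position: [0.5553, 0.0945, 0.199]
orientation: [[-0.98, 0.199, 0.0], [0.199, 0.98, -0.0], [-0.0, -0.0, -1.0]]
ft_force: [2.8, -0.5, -1.2]
width: 0.009
gripper_force: 1.1
```

Emit:
step_arm(
  targets=[
    [1.0,0,0.1,0,0],
    [2.0,0,0.3,0,0],
    [3.0,0,0.6,0,0],
    [4.0,0,1.1,0,0],
    [5.0,0,1.7,0,0],
  ],
)

```text
t: 11.65
position: [0.5069, 0.1044, 0.1823]
orientation: [[-0.98, 0.199, 0.002], [0.199, 0.98, -0.0], [-0.002, 0.0, -1.0]]
ft_force: [3.1, -0.7, -0.1]
width: 0.006
gripper_force: 1.2
```

```bash
python3 -c "
from h import *
show()"
```

```text
t 11.65 tcp box mm [  4.4   2.1 182.3] yaw 168.52 F [ 3.1 -0.7 -0.1] w 0.01
```

Emit:
step_arm(
  targets=[
    [1.2,0,0.8,0,0],
    [2.2,0,1.6,0,0],
    [3.0,0,2.5,0,0],
    [3.7,0,3.4,0,0],
    [4.3,0,4.5,0,0],
  ],
)

```text
t: 12.07
position: [0.465, 0.113, 0.1372]
orientation: [[-0.98, 0.199, 0.002], [0.199, 0.98, 0.0], [-0.002, 0.0, -1.0]]
ft_force: [1.3, 0.7, 1.8]
width: 0.003
gripper_force: 1.3
```

Emit:
step_arm(
  targets=[
    [0.4,0,0.8,0,0],
    [0.7,0,1.6,0,0],
    [1.0,0,2.4,0,0],
    [1.2,0,3.1,0,0],
    [1.3,0,3.6,0,0],
  ],
)

```text
t: 12.48
position: [0.4521, 0.1154, 0.1001]
orientation: [[-0.98, 0.199, -0.001], [0.199, 0.98, 0.0], [0.001, -0.0, -1.0]]
ft_force: [1.5, -0.2, 2.9]
width: 0.006
gripper_force: 1.1
```

```bash
python3 -c "
from h import *
show()"
```

```text
t 12.48 tcp box mm [-51.6   2.3 100.1] yaw 168.52 F [ 1.5 -0.2  2.9] w 0.01
```

Emit:
step_arm(
  targets=[
    [0.1,0,0.4,0,0],
    [0.2,0,0.7,0,0],
    [0.2,0,1.0,0,0],
    [0.2,0,1.2,0,0],
    [0.2,0,1.4,0,0],
  ],
)

```text
t: 12.9
position: [0.4503, 0.1158, 0.0868]
orientation: [[-0.98, 0.199, -0.001], [0.199, 0.98, 0.0], [0.001, -0.0, -1.0]]
ft_force: [0.2, -0.2, 2.2]
width: 0.005
gripper_force: 1.1
```

Emit:
step_arm(
  targets=[
    [0,0,0.1,0,0],
    [0,0,0.2,0,0],
    [0,0,0.3,0,0],
    [0,0,0.3,0,0],
    [0,0,0.3,0,0],
  ],
)

```text
t: 13.32
position: [0.4504, 0.1159, 0.0854]
orientation: [[-0.98, 0.199, -0.001], [0.199, 0.98, -0.0], [0.001, -0.0, -1.0]]
ft_force: [-6.0, -0.5, 14.4]
width: 0.004
gripper_force: 7.2
```

Pressed to the stop (same height as before, 14 N). I let go straight up and watch.

Emit:
step_arm(
  targets=[
    [0,0,-1,0,0],
    [0,0,-3,0,0],
    [0,0,-6,0,0],
    [1,0,-9,0,0],
    [3,0,-12,0,0],
  ],
)

```text
t: 13.73
position: [0.4214, 0.1214, 0.2053]
orientation: [[-0.98, 0.2, -0.0], [0.2, 0.98, -0.0], [0.0, -0.0, -1.0]]
ft_force: [1.2, 0.4, 0.5]
width: 0.007
gripper_force: 0.0
```

Emit:
step_arm(
  targets=[
    [4,0,-1,0,0],
    [8,0,-2,0,0],
    [12,0,-3,0,0],
    [12,0,-3,0,0],
    [12,0,-3,0,0],
  ],
)

```text
t: 14.15
position: [0.3031, 0.1462, 0.2355]
orientation: [[-0.98, 0.197, 0.005], [0.197, 0.98, 0.001], [-0.005, 0.002, -1.0]]
ft_force: [0.7, -0.4, 0.2]
width: 0.009
gripper_force: 0.0
```

Emit:
step_arm(
  targets=[
    [0,0,0,0,0],
    [0,0,0,0,0],
    [0,0,0,0,0],
    [0,0,0,0,0],
    [0,0,0,0,0],
  ],
)

```text
t: 14.57
position: [0.3037, 0.1454, 0.2333]
orientation: [[-0.98, 0.2, -0.002], [0.2, 0.98, -0.001], [0.002, -0.001, -1.0]]
ft_force: [-0.5, -0.4, -0.6]
width: 0.005
gripper_force: 0.0
```

Run:
```python
from h import *
show();p,d=viewer.capture("top");p2,_=viewer.capture("scene")
B=box(cloud("top",d))*1000;m=(abs(B[...,1])<80)&(B[...,0]>-60)&(B[...,0]<55)
print("cover z pct",np.nanpercentile(B[...,2][m],[2,25,50,75,98]).round(1))
f=np.load("pics/top0.npz")
cv2.imwrite("pics/end.png",np.hstack([cv2.resize(p[120:340,140:430],(400,303)),cv2.resize(p2[100:320,180:480],(400,303))])[...,::-1])
```

```text
t 14.57 tcp box mm [-202.9    2.9  233.3] yaw 168.48 F [-0.5 -0.4 -0.6] w 0.0
cover z pct [87.1 89.1 90.  91.  93.1]
```

View pics/end.png

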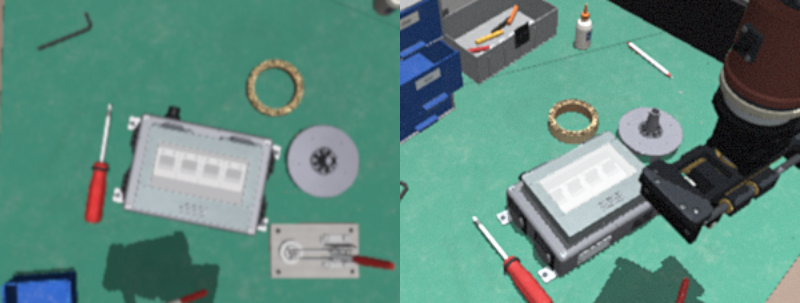

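The final picture shows the cover shut and level at z = 90, centred near (200,175) in the left half. The screwdriver, tape and impeller are where they were, and the gripper is clear of everything.

```bash
python3 -c "
from cell import job
print(job.job_done())"
```

```text
the job is handed in; nothing more can be done
None
```

The job is handed in at about 14.6 s: the cover was popped open, the tripped toggle (box y ≈ +54 mm) pushed to the back like its three neighbours, and the cover pressed shut again, latched level at 90 mm, with nothing round the box moved.

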